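# Reset the tripped cut-out of a dry bath

## Task

The dry bath that keeps the two vials warm has tripped: one of the two red cut-out buttons sunk in the round grey wells of its control deck has popped up. First rock the grey switch between the wells off (press its half nearest the front edge with the display), then reach into the well with a closed fingertip and press the popped-up button fully down until it stays home, then rock the switch on again by its half with the green dot. Only touch and press: grasp and lift nothing, leave the other button, which is still down, alone, do not disturb the vials, tubes and beaker, and end clear of everything.

Things in the scene. Friction and masses are not known exactly. Their poses are not given: they have to be found in the camera images.
- heater: White dry bath, fixed on the table, 220 mm deep (x), 200 wide (y). Origin: centre of its underside, on the table. x points from front (display) to back (aluminium blocks), y to its left. Control deck in front, 88 mm above the table: at x = -62 mm the switch (y = 0) and two wells (y = +62 and -62 mm). Blocks and vials lie behind it (x > -10 mm), up to 15 mm above the deck.
- switch (a joint): Grey rocker switch, 47 mm long (heater's x), 25 wide, in a black frame, pivot along y. 0 = off (front half level, rear half raised), 0.30 rad = on (rear half with green dot level, front half raised). Starts on. The raised half's end stands 7 mm above the level half. Over-centre: press the raised half down with about 5 N at its middle (3.5 N at its end); it snaps over and stays.
- switch_off_half (a point): Point in the middle of the face of the switch's front half (15 mm from the pivot); moves with the switch. It is 93.5 mm above the table when off, about 98 mm when on. Press here, downward, to switch off.
- switch_on_half (a point): Point in the middle of the face of the switch's rear half (green dot, 15 mm from the pivot); moves with the switch. It is 93.5 mm above the table when on, about 98 mm when off. Press here, downward, to switch on.
- tripped_button (a joint): Push-to-reset button of the cut-out that has tripped (left or right well). 0 = popped up (tripped), 0.008 m = fully down (home); grows as it is pressed down. Over-centre: it resists with about 4.5 N at first, less and less, and snaps home after half its travel and stays there.
- tripped_top (a point): Centre of the top face of the popped-up button: red cap 23.6 mm across on a white stem that shows only when it is up, pressed straight down. Moves with it: 73 mm above the table (17.5 mm below the well's rim) popped up, 65 mm (25.5 mm below the rim) home.
- tripped_mouth (a point): Centre of the mouth of the well that holds the popped-up button, level with its rim, 90.5 mm above the table. The well is an upright round shaft, 46 mm inside diameter, dark grey rim 51 mm across, floor 33 mm below the rim; the button stands in the middle of the floor.
- sound_button (a joint): Same button in the other well, whose cut-out has not tripped: it reads 0.008 m (home) and is to be left alone.
- sound_top (a point): Centre of the top face of the other, sound button (red, 23.6 mm across), home in an identical well.
- cryo_vial_0: Small vial with a blue cap, 13 mm across, 45 mm tall, standing in a bore of the left block; leave it. Origin: centre of its underside.
- cryo_vial_1: Small vial with a green cap, 13 mm across, 45 mm tall, standing in a bore of the right block; leave it. Origin: centre of its underside.
- tube_a: Pink-capped tube, 34 mm across, 113 mm tall, standing on the table left of the heater; leave it. Origin: centre of its underside.
- tube_c: Green-capped tube, 34 mm across, 113 mm tall, standing on the table left of the heater; leave it. Origin: centre of its underside.
- beaker: Small clear beaker, 45 mm across, 59 mm tall, standing on the table in front of the heater; leave it. Origin: centre of its underside.
There are look-alikes about, which are no part of the job. Of the things shaped like the tube_a, the pink one is meant. Leave any blue look-alike of the beaker alone.

How it is judged:
By the outcome, as a careful person would: the job done as asked, in the order asked, and still so for the second after the job is handed in, with the robot touching nothing.
It also fails if it takes over 48 s, if anything falls off the work surface, if the arm or the gripper's body presses on something with over 40 N, if the wrist force passes 120 N, or if a joint passes its speed limit or range.

## Robot

A 7-joint arm with a two-finger parallel gripper is mounted at the origin on a cart in front of the work surface, level with it; the furniture and walls round the work are solid. World frame = base frame: x ahead of the robot, y to its left, z up, the work surface at z = 0. Lengths are in mm, angles in rad, forces in N, time in s.
With the tool pointing down it reaches from about 350 to 775 mm from the base axis. Payload 3.1 kg.
Tool frame: the origin (TCP) lies between the finger pads; the fingertips stand env.tip_extent ahead of it and the grasp point (between the pads) lies 11 mm behind it (env.tip_extent is the distance from the TCP to the fingertips, in mm); z points along the fingers, x is the direction in which the jaws open and shut, and the axes are right-handed (so a half turn about z gives the same grasp; the last joint's range is limited). The gripper opens to 85 mm and grips with 20 to 120 N. Pads are 22 mm wide; open, the fingers measure 114 mm over their backs; the gripper's body (76 mm by 85 mm) begins 54 mm behind the grasp point. The pads swing forward as they close: fully open they stand 13 mm farther back than shut.
Start: joints at [1.215, 0.311, 0.014, 1.512, -0.004, 1.319, -0.027], TCP at [169.805, -523.148, 239.304] pointing down, gripper open.
Joint ranges: [-2.7, 2.7], [-0.3, 1.91], [-1.27, 1.3], [0.12, 2.57], [-1.44, 4.58], [0.2, 2.03], [-3.05, 3.05]. Speed limits (rad/s): [2.79, 2.79, 3.14, 3.14, 3.14, 3.14, 3.14].

## Interface

Orientations are given as a rotation vector (axis times angle).
In Python, from workcell import monitor, vision, ticket, env gives the robot as it stands. The module is installed in compiled form; this text tells all that it offers.
- The arm moves only by the shell command python3 -m crank 'ROWS' [FORCE]. ROWS is JSON, a list of rows, each an object with "delta_rot": the turn, a rotation vector about the tool's x, y, z in rad, a list of three; "travel": the shift along the tool's x, y, z in cm, a list of three; "fingers": the opening, from -1 (shut) to 1 (fully open). In form: [{"delta_rot": [wx, wy, wz], "travel": [dx, dy, dz], "fingers": fingers}, ...]. A call has 1 to 20 rows; each row shifts and turns the commanded pose from where the row before left it, along the tool's axes as they then stand; what a row does not reach is not made up. A row lasts 1/10 s, in which the tool goes at most 50 mm and 8.59 degrees, less where a joint would pass 70% of its speed; a pose out of reach is approached as far as the arm can. A call with a gripper value outside its range is refused whole. The fingers move at their own pace and stop on an object; FORCE is the grip in N (left out, the last holds). Time passes only in rows, so rows that do not move let the fingers close. It gives the time, the measured TCP pose, the force and the opening at its end, in the units of the state.
- monitor.state(): the state, without advancing time (a new reading comes with each control period).
- vision.snapshot(name): name is "side" or "top"; returns a dict with "frame" (420x560x3 uint8, red, green, blue), "mtx" (3x3 intrinsics, pixels), "rvec" (rotation vector, rad) and "tvec" (3), from world to camera coordinates, as OpenCV has them. Camera axes: x right, y down, z forward; pixel columns grow to the right and rows downward; lengths in mm; the calibration is good to about 2 mm. A picture is of the moment at which its call begins. There is no depth.
- ticket.sign_off(): hands the job in, once; it reports no verdict.
The state is a dict: "clock": time; "qpos": joint angles; "qd": joint speeds; "tau": joint torques, N m; "tcp_pos": TCP position; "ee_rot": TCP orientation; "wrist_force": force on the tool from outside, world axes, zero at the start; "torque": the same for the moment, N m; "grip_width": opening from 0.0 (shut) to 1.0 (fully open).
Only numpy, scipy, OpenCV 4.12 (cv2) and the standard library are available. Lean on these libraries where they do the work, as an engineer would, in place of code of your own. Each camera call takes 0.05 s, during which the arm holds its last target.

## Working session

There is one attempt and no reset: what is moved stays moved. The work goes in short steps, Python scripts to look and compute and a shell command to move; the robot and the scene stay as the last step left them, time stands still between calls to the robot, and variables do not carry over. Pictures are saved under pics/ and viewed, and the job is handed in when it is done.

```bash
mkdir -p pics
python3 - <<'E'
from workcell import monitor, vision, ticket, env
import cv2,numpy as np
print(monitor.state(), env.tip_extent)
for n in("side","top"):
    s=vision.snapshot(n); cv2.imwrite(f"pics/{n}0.png",s["frame"][:,:,::-1]); np.savez(f"{n}.npz",**s)
    print(n,s["mtx"],s["rvec"],s["tvec"])
E
```

```text
{'clock': 0.0, 'qpos': array([ 1.21530534,  0.31169935,  0.01399199,  1.51305714, -0.00437591,
        1.3191799 , -0.02718793]), 'qd': array([ 5.60388328e-04, -1.86430000e-04,  1.31291184e-03,  5.92891568e-04,
        5.13192008e-05, -9.66832454e-04, -6.21766106e-04]), 'tau': array([-4.23270612e-04, -3.79911339e+01,  1.45814815e-01, -2.30587095e+01,
        1.21930899e-02,  1.36500961e-02,  9.42920025e-06]), 'tcp_pos': array([ 169.55371583, -522.4730275 ,  238.23545752]), 'ee_rot': array([-2.54032675,  1.84618604,  0.00304368]), 'wrist_force': array([ 0.34968462, -0.3855509 ,  0.12376491]), 'torque': array([ 0.02646488, -0.06296505, -0.04327461]), 'grip_width': 1.0000294892061763} 8.0
side [[500.10341118   0.         278.45908848]
 [  0.         500.10341118 213.28415496]
 [  0.           0.           1.        ]] [ 0.09465054  2.8733021  -1.25860082] [500.89314831  -7.21985425 965.3906573 ]
top [[390.59022173   0.         280.43253073]
 [  0.         390.59022173 211.92358705]
 [  0.           0.           1.        ]] [ 2.11994885 -2.11822329  0.14097957] [ 71.74846137 525.40227339 856.36235787]
```

View pics/side0.png

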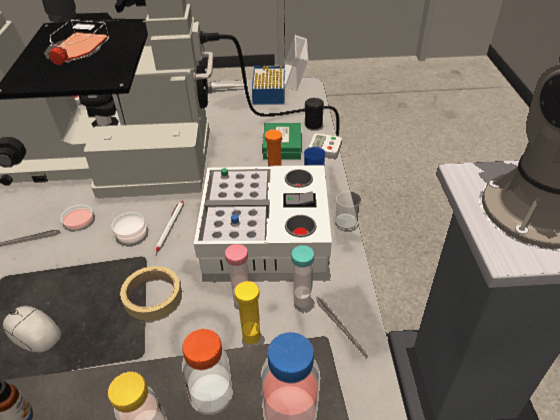

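View pics/top0.png

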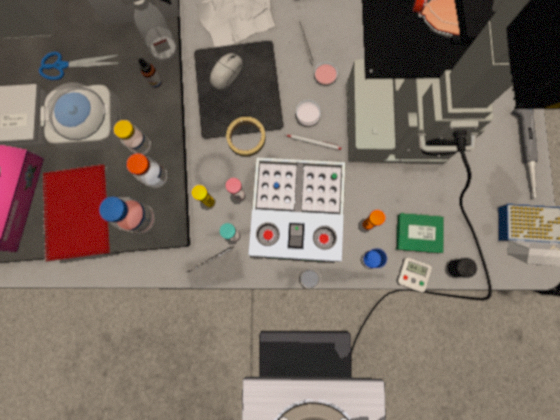

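Run:
```python
import cv2,numpy as np
s=cv2.imread("pics/side0.png");t=cv2.imread("pics/top0.png")
cv2.imwrite("pics/side_c.png",cv2.resize(s[155:285,190:370],None,fx=4.4,fy=4.4,interpolation=cv2.INTER_CUBIC))
cv2.imwrite("pics/top_c.png",cv2.resize(t[150:295,220:370],None,fx=4,fy=4,interpolation=cv2.INTER_CUBIC))
for n in("side","top"):
    d=np.load(n+".npz");print(cv2.projectPoints(np.array([[0,0,0],[169.,-522,238],[400,0,90]]),d["rvec"],d["tvec"],d["mtx"],None)[0].round())
```

```text
[[[538. 210.]]

 [[404.  -9.]]

 [[334. 184.]]]
[[[313. 452.]]

 [[643. 409.]]

 [[313. 266.]]]
```

View pics/side_c.png

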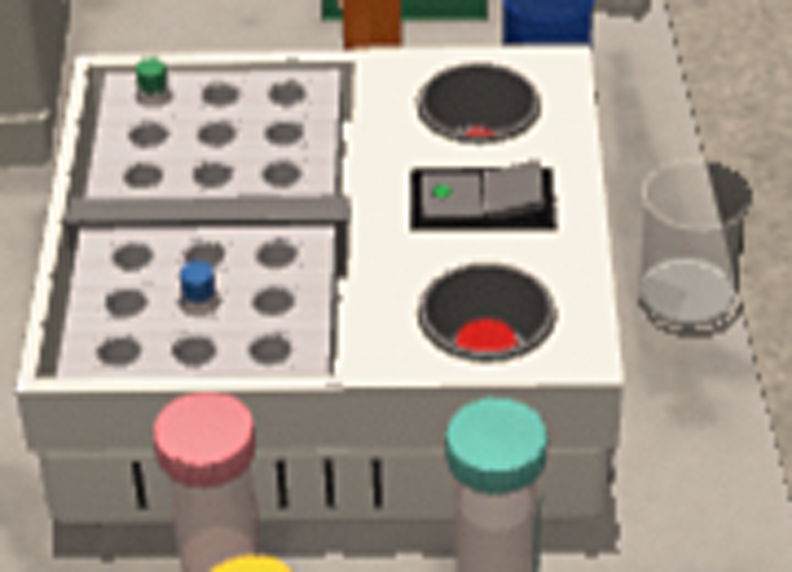

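View pics/top_c.png

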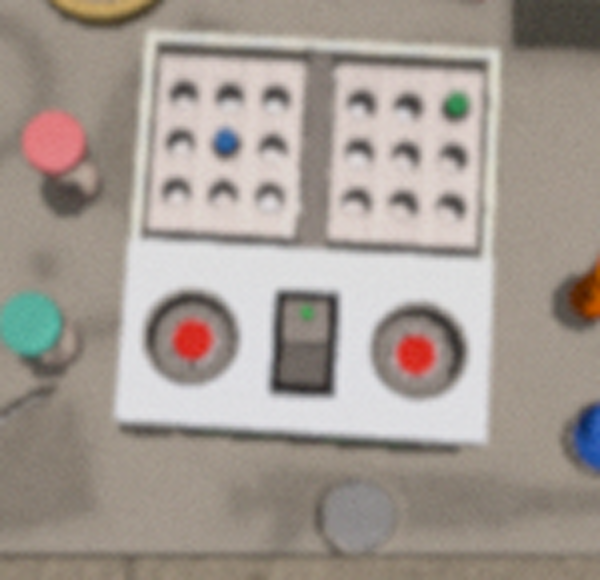

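```bash
cat > h.py <<'E'
import cv2,numpy as np
from scipy.optimize import least_squares
D={n:np.load(n+".npz") for n in("side","top")}
def pr(n,P):
    d=D[n];return cv2.projectPoints(np.array(P,float).reshape(-1,1,3),d["rvec"],d["tvec"],d["mtx"],None)[0].reshape(-1,2)
def W(p,L):
    L=np.array(L,float).reshape(-1,3);c,s=np.cos(p[2]),np.sin(p[2])
    return np.c_[p[0]+c*L[:,0]-s*L[:,1],p[1]+s*L[:,0]+c*L[:,1],L[:,2]]
E
cat > fit.py <<'E'
from h import *
L=[[-62,62,90.5],[-62,-62,90.5],[-110,100,88],[-110,-100,88]]
T=np.array([[192,337],[419,350],[117,419],[488,442]])/4+[220,150]
S=np.array([[487,312],[479,103],[622,383],[594,46]])/4.4+[190,155]
T-=.4;S-=.4
def f(p): return np.r_[(pr("top",W(p,L))-T).ravel(),(pr("side",W(p,L))-S).ravel()]
r=least_squares(f,[400,0,0]);print(r.x,r.fun.reshape(-1,2).round(1))
p=r.x;np.save("p.npy",p)
for z in(73,65):
  B=W(p,[[-62,62,z],[-62,-62,z]])
  print(z,(pr("top",B)+.4-[220,150])*4,(pr("side",B)+.4-[190,155])*4.4)
  for k in(-.0,):
    a=np.linspace(0,2*np.pi,72)
    for y in(62,-62):
      q=W(p,np.c_[-62+11.8*np.cos(a),y+11.8*np.sin(a),a*0+z])
      u=(pr("side",q)+.4-[190,155])*4.4; print("side red ring rows",u.min(0),u.max(0)); u=(pr("top",q)+.4-[220,150])*4;print(" top",u.min(0),u.max(0))
print(W(p,[[-62,62,90.5],[-62,-62,90.5],[-77,0,98],[-47,0,98]]))
E
python3 fit.py
```

```text
[ 5.27851920e+02  3.30574586e+01 -6.35026755e-02] [[-0.2 -0.2]
 [ 0.2  0.2]
 [-0.5  0.4]
 [-0.4  0.7]
 [-0.1 -0.9]
 [-0.  -0.8]
 [ 0.1  0.5]
 [-1.   0.2]]
73 [[193.13027961 339.704977  ]
 [417.42515756 353.92879191]] [[486.05839694 341.35046043]
 [478.70758189 132.22668319]]
side red ring rows [454.78351622 319.49381796] [517.36872692 363.6538446 ]
 top [171.8878934  318.55020253] [214.40482901 360.95825958]
side red ring rows [450.52466545 114.45687125] [506.91655676 150.3187579 ]
 top [395.93949394 332.60764804] [438.93674157 375.34954202]
65 [[194.06214186 341.25899216]
 [416.32532174 355.36336826]] [[485.88704259 356.27777902]
 [478.59609432 146.91155706]]
side red ring rows [454.81518104 334.40850954] [516.99383984 378.59130736]
 top [173.01113071 320.29127873] [215.1449662  362.32345244]
side red ring rows [450.57814463 129.10888875] [506.63975375 165.03536621]
 top [395.03533677 334.23223686] [437.64090503 376.5923126 ]
[[469.91140817  98.86701059  90.5       ]
 [462.04236766 -24.88305285  90.5       ]
 [451.00712217  37.94387893  98.        ]
 [480.94665365  36.04007881  98.        ]]
```

```bash
cat > go.py <<'E'
import numpy as np,sys
from scipy.spatial.transform import Rotation as R
from workcell import monitor
p=np.load("p.npy")
def info(hx,hy,z):
    s=monitor.state();Rm=R.from_rotvec(s["ee_rot"]).as_matrix()
    c,q=np.cos(p[2]),np.sin(p[2])
    t=np.array([p[0]+c*hx-q*hy,p[1]+q*hx+c*hy,z+8.])
    print("clock",s["clock"],"tcp",s["tcp_pos"].round(1),"F",s["wrist_force"].round(1),"grip",round(s["grip_width"],3),"z",Rm[:,2].round(4),"q",s["qpos"].round(2))
    d=np.arctan2(Rm[1,0],Rm[0,0]); print("x-axis yaw",d,"target yaw",p[2]+np.pi/2)
    print("tool-frame err cm",(Rm.T@(t-s["tcp_pos"])/10).round(3),"world",(t-s["tcp_pos"]).round(1))
    for k in(-1,1):
        X=np.array([-q*k,c*k,0]);Z=np.array([0,0,-1.]);Rt=np.c_[X,np.cross(Z,X),Z]
        print("rotvec in tool",R.from_matrix(Rm.T@Rt).as_rotvec().round(4), "err in target frame",(Rt.T@(t-s["tcp_pos"])/10).round(2))
info(*map(float,sys.argv[1:4]))
E
python3 go.py -79 0 130
```

```text
clock 0.1 tcp [ 169.6 -522.5  238.3] F [0.5 0.2 0.7] grip 0.998 z [-8.e-04  2.e-03 -1.e+00] q [ 1.22  0.31  0.01  1.51 -0.    1.32 -0.03]
x-axis yaw -1.2569286538926285 target yaw 1.5072936512533446
tool-frame err cm [-44.674 -43.89   10.121] world [ 279.5  560.6 -100.3]
rotvec in tool [0.0005 0.0021 0.3774] err in target frame [-57.72 -24.33  10.03]
rotvec in tool [-2.9000e-03  7.0000e-04 -2.7642e+00] err in target frame [57.72 24.33 10.03]
```

```bash
Z='{"delta_rot":[0,0,0],"travel":[0,0,0],"fingers":-1}'; python3 -m crank '[{"delta_rot":[0,0,0.126],"travel":[0,0,0],"fingers":-1},{"delta_rot":[0,0,0.126],"travel":[0,0,0],"fingers":-1},{"delta_rot":[0,0,0.125],"travel":[0,0,0],"fingers":-1},{"delta_rot":[0,0,0],"travel":[-1.5,-0.6,0],"fingers":-1},{"delta_rot":[0,0,0],"travel":[-2.5,-1.0,0],"fingers":-1},{"delta_rot":[0,0,0],"travel":[-2.5,-1.0,0],"fingers":-1},{"delta_rot":[0,0,0],"travel":[-2.5,-1.0,0],"fingers":-1},{"delta_rot":[0,0,0],"travel":[-2.5,-1.0,0],"fingers":-1},{"delta_rot":[0,0,0],"travel":[-2.5,-1.0,0],"fingers":-1},{"delta_rot":[0,0,0],"travel":[-2.5,-1.0,0],"fingers":-1},{"delta_rot":[0,0,0],"travel":[-2.5,-1.0,0],"fingers":-1},{"delta_rot":[0,0,0],"travel":[-2.5,-1.0,0],"fingers":-1}]' 40; python3 go.py -79 0 130
```

```text
clock: 1.3
tcp_pos: [269.3, -312.7, 238.9]
ee_rot: [2.15, -2.29, -0.001]
wrist_force: [0.9, 1.0, 0.4]
grip_width: -0.001
clock 1.3 tcp [ 269.3 -312.7  238.9] F [0.9 1.  0.4] grip -0.001 z [-6.e-04  6.e-04 -1.e+00] q [ 0.91  0.03 -0.09  1.85  0.    1.26 -0.82]
x-axis yaw -1.6339644109037388 target yaw 1.5072936512533446
tool-frame err cm [-36.133 -15.729  10.099] world [ 179.7  350.7 -100.9]
rotvec in tool [0.0006 0.0005 0.0003] err in target frame [-36.14 -15.71  10.09]
rotvec in tool [-8.0000e-04  1.0000e-03 -3.1413e+00] err in target frame [36.14 15.71 10.09]
```

```bash
python3 -m crank '[{"delta_rot":[0,0,0],"travel":[-2.4,-1.0,0],"fingers":-1},{"delta_rot":[0,0,0],"travel":[-2.4,-1.0,0],"fingers":-1},{"delta_rot":[0,0,0],"travel":[-2.4,-1.0,0],"fingers":-1},{"delta_rot":[0,0,0],"travel":[-2.4,-1.0,0],"fingers":-1},{"delta_rot":[0,0,0],"travel":[-2.4,-1.0,0],"fingers":-1},{"delta_rot":[0,0,0],"travel":[-2.4,-1.0,0],"fingers":-1},{"delta_rot":[0,0,0],"travel":[-2.4,-1.0,0],"fingers":-1},{"delta_rot":[0,0,0],"travel":[-2.4,-1.0,0],"fingers":-1},{"delta_rot":[0,0,0],"travel":[-2.4,-1.0,0],"fingers":-1},{"delta_rot":[0,0,0],"travel":[-2.4,-1.0,0],"fingers":-1},{"delta_rot":[0,0,0],"travel":[-2.4,-1.0,0],"fingers":-1},{"delta_rot":[0,0,0],"travel":[-2.4,-1.0,0],"fingers":-1},{"delta_rot":[0,0,0],"travel":[-2.4,-1.0,0],"fingers":-1},{"delta_rot":[0,0,0],"travel":[-2.4,-1.0,0],"fingers":-1},{"delta_rot":[0,0,0],"travel":[-2.5,-1.7,0],"fingers":-1},{"delta_rot":[0,0,0],"travel":[0,0,2.5],"fingers":-1},{"delta_rot":[0,0,0],"travel":[0,0,2.5],"fingers":-1},{"delta_rot":[0,0,0],"travel":[0,0,2],"fingers":-1},{"delta_rot":[0,0,0],"travel":[0,0,0],"fingers":-1}]'; python3 go.py -79 0 130
python3 - <<'E'
from workcell import vision
import cv2
for n in("side","top"):
    f=vision.snapshot(n)["frame"][:,:,::-1]
    c=f[100:285,190:370] if n=="side" else f[150:295,200:370]
    cv2.imwrite(f"pics/{n}1.png",cv2.resize(c,None,fx=3.2,fy=3.2,interpolation=cv2.INTER_CUBIC))
E
```

```text
clock: 3.2
tcp_pos: [445.7, 36.0, 166.3]
ee_rot: [2.147, -2.286, -0.008]
wrist_force: [-0.5, 0.0, 0.1]
grip_width: 0.002
clock 3.2 tcp [445.7  36.  166.3] F [-0.5  0.   0.1] grip 0.002 z [-7.7e-03 -2.0e-04 -1.0e+00] q [ 0.38  0.21 -0.57  1.87  0.12  1.11 -1.87]
x-axis yaw -1.6335910824425244 target yaw 1.5072936512533446
tool-frame err cm [-0.231 -0.336  2.83 ] world [  3.3   2.1 -28.3]
rotvec in tool [ 0.0076 -0.0006  0.0007] err in target frame [-0.23 -0.31  2.83]
rotvec in tool [ 1.0000e-03  1.2000e-02 -3.1409e+00] err in target frame [0.23 0.31 2.83]
```

View pics/side1.png

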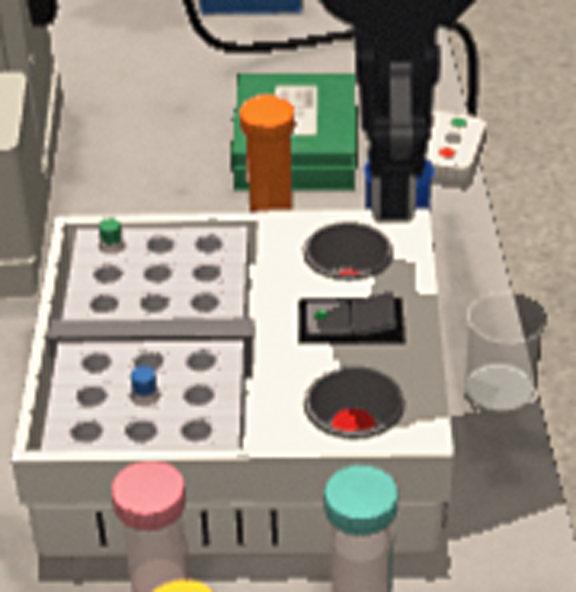

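View pics/top1.png

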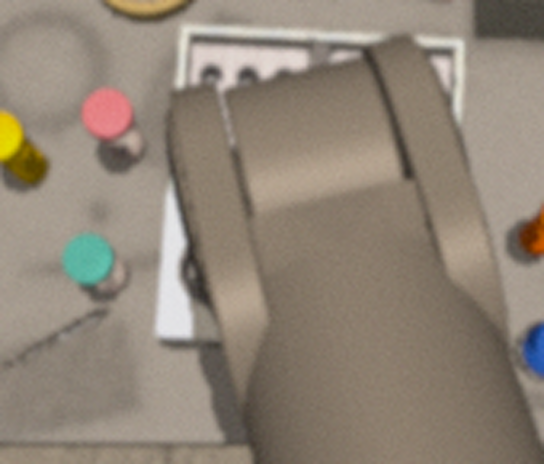

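```bash
python3 - <<'E'
from h import *
a=[[445.7+dx,36+dy,158] for dx in(-11,11) for dy in(-14,14)]+[[445.7,36,158]]
print((pr("side",a)-[190,100])*3.2)
E
python3 -m crank '[{"delta_rot":[0.007,0,0],"travel":[-0.2,-0.3,1],"fingers":-1},{"delta_rot":[0,0,0],"travel":[0,0,1.5],"fingers":-1},{"delta_rot":[0,0,0],"travel":[0,0,1.5],"fingers":-1},{"delta_rot":[0,0,0],"travel":[0,0,1],"fingers":-1},{"delta_rot":[0,0,0],"travel":[0,0,0],"fingers":-1},{"delta_rot":[0,0,0],"travel":[0,0,0],"fingers":-1}]'; python3 go.py -79 0 104
```

```text
[[408.1394755  198.76337392]
 [414.44479937 232.04490106]
 [365.87011932 200.93275187]
 [371.10600583 234.29402876]
 [389.86172922 216.29941092]]
clock: 3.9
tcp_pos: [452.5, 38.3, 119.7]
ee_rot: [-2.146, 2.286, -0.009]
wrist_force: [-0.4, -0.1, -0.1]
grip_width: 0.002
clock 3.9 tcp [452.5  38.3 119.7] F [-0.4 -0.1 -0.1] grip 0.002 z [ 7.9e-03 -3.0e-04 -1.0e+00] q [ 0.35  0.27 -0.56  1.93  0.17  0.98 -1.92]
x-axis yaw -1.6339310334609687 target yaw 1.5072936512533446
tool-frame err cm [0.046 0.357 0.769] world [-3.5 -0.2 -7.7]
rotvec in tool [-0.0079  0.0002  0.0004] err in target frame [0.05 0.35 0.77]
rotvec in tool [-3.0000e-04 -1.2500e-02 -3.1412e+00] err in target frame [-0.05 -0.35  0.77]
```

```bash
python3 -m crank '[{"delta_rot":[0,0,0],"travel":[0,0,0],"fingers":-1},{"delta_rot":[0,0,0],"travel":[0,0,0],"fingers":-1},{"delta_rot":[0,0,0],"travel":[0,0,0],"fingers":-1}]'>/dev/null; python3 go.py -79 0 104
```

```text
clock 4.2 tcp [452.5  38.2 119.8] F [ 0.4 -0.2 -0.2] grip 0.002 z [ 8.1e-03 -5.0e-04 -1.0e+00] q [ 0.35  0.27 -0.56  1.93  0.17  0.98 -1.92]
x-axis yaw -1.634015132738157 target yaw 1.5072936512533446
tool-frame err cm [0.033 0.353 0.776] world [-3.5 -0.1 -7.8]
rotvec in tool [-0.0081 -0.      0.0003] err in target frame [0.03 0.35 0.78]
rotvec in tool [ 0.     -0.0128 -3.1413] err in target frame [-0.03 -0.35  0.78]
```

```bash
python3 -m crank '[{"delta_rot":[-0.008,0,0],"travel":[0,0.35,0],"fingers":-1},{"delta_rot":[0,0,0],"travel":[0,0,0.5],"fingers":-1},{"delta_rot":[0,0,0],"travel":[0,0,0.4],"fingers":-1},{"delta_rot":[0,0,0],"travel":[0,0,0.3],"fingers":-1},{"delta_rot":[0,0,0],"travel":[0,0,0.3],"fingers":-1},{"delta_rot":[0,0,0],"travel":[0,0,0],"fingers":-1}]'; python3 go.py -79 0 93.5
```

```text
clock: 4.8
tcp_pos: [448.2, 38.3, 103.6]
ee_rot: [2.149, -2.289, -0.002]
wrist_force: [0.5, -0.9, 0.2]
grip_width: 0.001
clock 4.8 tcp [448.2  38.3 103.6] F [ 0.5 -0.9  0.2] grip 0.001 z [-1.9e-03  1.0e-04 -1.0e+00] q [ 0.35  0.29 -0.56  1.95  0.19  0.95 -1.93]
x-axis yaw -1.6338777145284056 target yaw 1.5072936512533446
tool-frame err cm [ 0.015 -0.083  0.212] world [ 0.8 -0.2 -2.1]
rotvec in tool [ 0.0019 -0.      0.0004] err in target frame [ 0.02 -0.08  0.21]
rotvec in tool [ 1.0000e-04  3.1000e-03 -3.1412e+00] err in target frame [-0.02  0.08  0.21]
```

```bash
python3 -m crank '[{"delta_rot":[0,0,0],"travel":[0,0,0.15],"fingers":-1},{"delta_rot":[0,0,0],"travel":[0,0,0.1],"fingers":-1},{"delta_rot":[0,0,0],"travel":[0,0,0],"fingers":-1}]'; python3 -m crank '[{"delta_rot":[0,0,0],"travel":[0,0,0.1],"fingers":-1},{"delta_rot":[0,0,0],"travel":[0,0,0],"fingers":-1}]'
python3 - <<'E'
from workcell import vision
import cv2
f=vision.snapshot("side")["frame"][:,:,::-1]
cv2.imwrite("pics/side2.png",cv2.resize(f[150:285,190:370],None,fx=4,fy=4,interpolation=cv2.INTER_CUBIC))
E
```

```text
clock: 5.1
tcp_pos: [448.7, 38.4, 101.8]
ee_rot: [2.15, -2.29, -0.001]
wrist_force: [0.4, -0.1, 0.2]
grip_width: 0.0
clock: 5.3
tcp_pos: [448.7, 38.4, 101.6]
ee_rot: [2.15, -2.29, -0.0]
wrist_force: [-1.6, -1.0, 7.1]
grip_width: -0.001
```

View pics/side2.png

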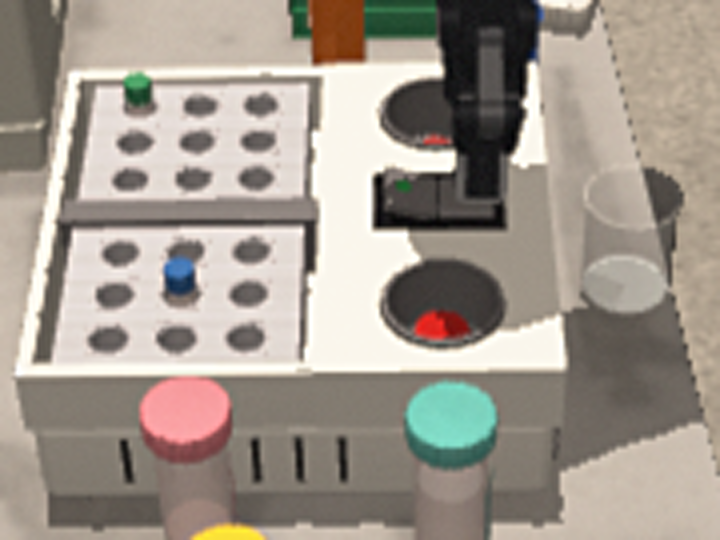

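The rear half with the green dot (about px 405,185 in the crop) is now raised and the front half is level under the finger, so the switch is off. Next is the left well.

```bash
python3 -m crank '[{"delta_rot":[0,0,0],"travel":[0,0,-1.5],"fingers":-1},{"delta_rot":[0,0,0],"travel":[0,0,-2],"fingers":-1},{"delta_rot":[0,0,0],"travel":[-2,-0.6,0],"fingers":-1},{"delta_rot":[0,0,0],"travel":[-2.2,-0.6,0],"fingers":-1},{"delta_rot":[0,0,0],"travel":[-2,-0.5,0],"fingers":-1},{"delta_rot":[0,0,0],"travel":[0,0,0],"fingers":-1},{"delta_rot":[0,0,0],"travel":[0,0,0],"fingers":-1},{"delta_rot":[0,0,0],"travel":[0,0,0],"fingers":-1},{"delta_rot":[0,0,0],"travel":[0,0,0],"fingers":-1}]'; python3 go.py -62 62 73
python3 - <<'E'
from workcell import vision
import cv2
f=vision.snapshot("side")["frame"][:,:,::-1]
cv2.imwrite("pics/side3.png",cv2.resize(f[150:285,190:370],None,fx=4,fy=4,interpolation=cv2.INTER_CUBIC))
E
```

```text
clock: 6.25
tcp_pos: [469.3, 97.8, 135.6]
ee_rot: [2.147, -2.291, -0.001]
wrist_force: [0.8, 0.1, -1.1]
grip_width: -0.003
clock 6.25 tcp [469.3  97.8 135.6] F [ 0.8  0.1 -1.1] grip -0.003 z [-1.5e-03 -9.0e-04 -1.0e+00] q [ 0.24  0.31 -0.59  1.83  0.2   1.05 -2.06]
x-axis yaw -1.6358818345888468 target yaw 1.5072936512533446
tool-frame err cm [-0.116 -0.066  5.456] world [  0.6   1.1 -54.6]
rotvec in tool [ 0.0014 -0.001  -0.0016] err in target frame [-0.11 -0.06  5.46]
rotvec in tool [-1.60e-03 -2.20e-03  3.14e+00] err in target frame [0.11 0.06 5.46]
```

View pics/side3.png

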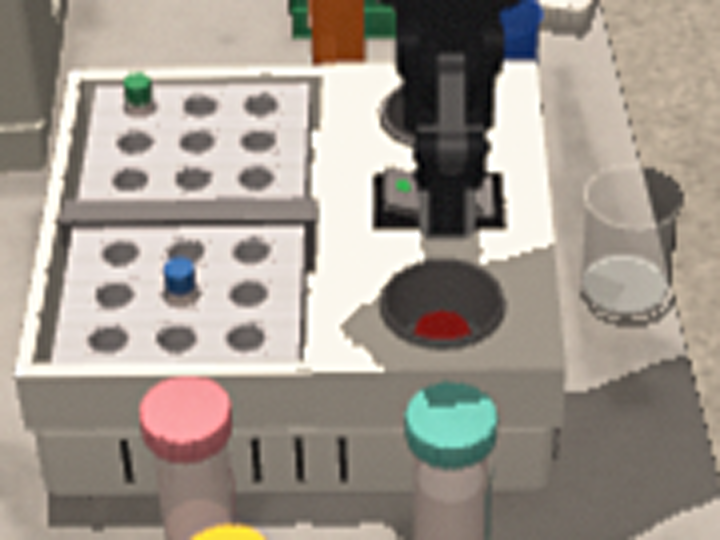

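```bash
python3 -m crank '[{"delta_rot":[0.0015,0,-0.001],"travel":[-0.11,-0.06,1],"fingers":-1},{"delta_rot":[0,0,0],"travel":[0,0,1],"fingers":-1},{"delta_rot":[0,0,0],"travel":[0,0,1],"fingers":-1},{"delta_rot":[0,0,0],"travel":[0,0,0],"fingers":-1},{"delta_rot":[0,0,0],"travel":[0,0,0],"fingers":-1}]'; python3 go.py -62 62 73
python3 - <<'E'
from workcell import vision
import cv2
from h import *
f=vision.snapshot("side")["frame"][:,:,::-1]
cv2.imwrite("pics/side4.png",cv2.resize(f[190:250,260:350],None,fx=8,fy=8,interpolation=cv2.INTER_CUBIC))
p=np.load("p.npy")
print((pr("side",W(p,[[-62+a,62+b,97.5] for a,b in((0,0),(11,14),(11,-14),(-11,14),(-11,-14))]))+.4-[260,190])*8)
E
```

```text
clock: 6.8
tcp_pos: [469.7, 100.2, 105.1]
ee_rot: [2.151, -2.289, -0.001]
wrist_force: [-0.1, 0.5, 0.0]
grip_width: 0.001
clock 6.8 tcp [469.7 100.2 105.1] F [-0.1  0.5  0. ] grip 0.001 z [-8.e-04 -1.e-04 -1.e+00] q [ 0.22  0.35 -0.58  1.87  0.23  0.99 -2.09]
x-axis yaw -1.6327287510796213 target yaw 1.5072936512533446
tool-frame err cm [ 0.133 -0.032  2.414] world [  0.2  -1.4 -24.1]
rotvec in tool [ 0.0008 -0.0002  0.0016] err in target frame [ 0.13 -0.03  2.41]
rotvec in tool [ 2.00e-04  1.30e-03 -3.14e+00] err in target frame [-0.13  0.03  2.41]
[[324.72251668 255.26776056]
 [271.6814457  303.97115655]
 [269.60648507 208.90525293]
 [381.27884984 302.84182116]
 [376.46717519 207.75475702]]
```

View pics/side4.png

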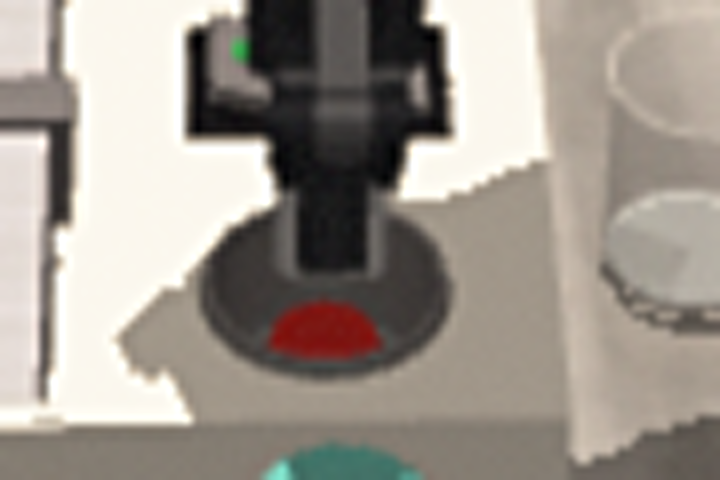

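```bash
python3 -m crank '[{"delta_rot":[0,0,0],"travel":[0.1,0,0.6],"fingers":-1},{"delta_rot":[0,0,0],"travel":[0,0,0.8],"fingers":-1},{"delta_rot":[0,0,0],"travel":[0,0,0.7],"fingers":-1},{"delta_rot":[0,0,0],"travel":[0,0,0.3],"fingers":-1},{"delta_rot":[0,0,0],"travel":[0,0,0.3],"fingers":-1},{"delta_rot":[0,0,0],"travel":[0,0,0.3],"fingers":-1},{"delta_rot":[0,0,0],"travel":[0,0,0],"fingers":-1}]'; python3 go.py -62 62 65
```

```text
clock: 7.55
tcp_pos: [470.0, 99.3, 75.3]
ee_rot: [-2.151, 2.289, -0.0]
wrist_force: [0.2, -0.7, -0.2]
grip_width: 0.003
clock 7.55 tcp [470.   99.3  75.3] F [ 0.2 -0.7 -0.2] grip 0.003 z [ 3.e-04  1.e-04 -1.e+00] q [ 0.21  0.39 -0.56  1.9   0.26  0.92 -2.11]
x-axis yaw -1.6327702857732007 target yaw 1.5072936512533446
tool-frame err cm [0.044 0.007 0.235] world [-0.1 -0.4 -2.3]
rotvec in tool [-0.0003  0.0001  0.0015] err in target frame [0.04 0.01 0.23]
rotvec in tool [-2.0000e-04 -4.0000e-04 -3.1401e+00] err in target frame [-0.04 -0.01  0.23]
```

```bash
python3 -m crank '[{"delta_rot":[0,0,0],"travel":[0,0,0.15],"fingers":-1},{"delta_rot":[0,0,0],"travel":[0,0,0.1],"fingers":-1},{"delta_rot":[0,0,0],"travel":[0,0,0],"fingers":-1}]';python3 -m crank '[{"delta_rot":[0,0,0],"travel":[0,0,0.1],"fingers":-1},{"delta_rot":[0,0,0],"travel":[0,0,0],"fingers":-1}]'
```

```text
clock: 7.85
tcp_pos: [470.3, 99.3, 73.3]
ee_rot: [-2.151, 2.289, -0.001]
wrist_force: [0.6, 1.0, -0.4]
grip_width: 0.001
clock: 8.05
tcp_pos: [470.3, 99.3, 73.1]
ee_rot: [-2.151, 2.289, -0.002]
wrist_force: [-1.5, -0.1, 5.6]
grip_width: 0.001
```

```bash
python3 -m crank '[{"delta_rot":[0,0,0],"travel":[0,0,0.06],"fingers":-1},{"delta_rot":[0,0,0],"travel":[0,0,0],"fingers":-1}]'; python3 -m crank '[{"delta_rot":[0,0,0],"travel":[0,0,-0.8],"fingers":-1},{"delta_rot":[0,0,0],"travel":[0,0,-1.2],"fingers":-1},{"delta_rot":[0,0,0],"travel":[0,0,-2],"fingers":-1},{"delta_rot":[0,0,0],"travel":[0,0,-2],"fingers":-1},{"delta_rot":[0,0,0],"travel":[0,0,-0.5],"fingers":-1},{"delta_rot":[0,0,0],"travel":[0,0,0],"fingers":-1}]'
python3 go.py -43 0 110
python3 - <<'E'
from workcell import vision
import cv2
f=vision.snapshot("side")["frame"][:,:,::-1]
cv2.imwrite("pics/side5.png",cv2.resize(f[155:285,190:370],None,fx=4.4,fy=4.4,interpolation=cv2.INTER_CUBIC))
E
```

```text
clock: 8.25
tcp_pos: [470.3, 99.3, 73.0]
ee_rot: [-2.151, 2.289, -0.002]
wrist_force: [-3.6, -1.4, 9.4]
grip_width: 0.001
clock: 8.85
tcp_pos: [470.9, 99.4, 137.7]
ee_rot: [-2.149, 2.288, -0.003]
wrist_force: [0.5, 0.3, -0.7]
grip_width: 0.001
clock 8.85 tcp [470.9  99.4 137.7] F [ 0.5  0.3 -0.7] grip 0.001 z [ 3.2e-03  2.0e-04 -1.0e+00] q [ 0.24  0.31 -0.59  1.83  0.2   1.05 -2.06]
x-axis yaw -1.6331256313948825 target yaw 1.5072936512533446
tool-frame err cm [ 6.265 -1.792  1.974] world [ 14.  -63.6 -19.7]
rotvec in tool [-0.0031  0.0004  0.0012] err in target frame [ 6.26 -1.81  1.97]
rotvec in tool [-6.0000e-04 -4.9000e-03 -3.1404e+00] err in target frame [-6.26  1.81  1.97]
```

View pics/side5.png

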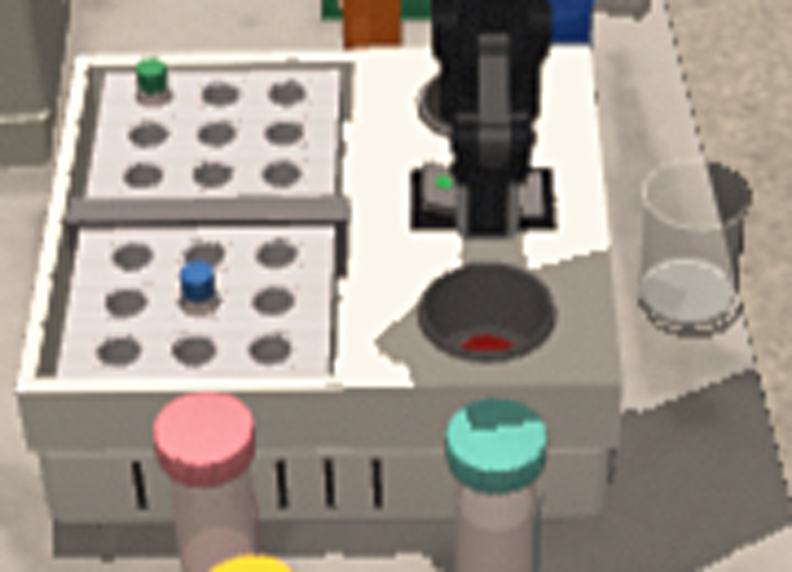

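In the crop, the red disc's top edge in the left well is now at row 334. It was 318 before, and 334 is what I predicted for home, so the button is down. Now the switch's rear half.

```bash
python3 -m crank '[{"delta_rot":[-0.002,0,0],"travel":[2,-0.5,0],"fingers":-1},{"delta_rot":[0,0,0],"travel":[2.2,-0.6,0],"fingers":-1},{"delta_rot":[0,0,0],"travel":[2,-0.6,0],"fingers":-1},{"delta_rot":[0,0,0],"travel":[0,0,0.8],"fingers":-1},{"delta_rot":[0,0,0],"travel":[0,0,1],"fingers":-1},{"delta_rot":[0,0,0],"travel":[0,0,0],"fingers":-1},{"delta_rot":[0,0,0],"travel":[0,0,0],"fingers":-1},{"delta_rot":[0,0,0],"travel":[0,0,0],"fingers":-1}]'; python3 go.py -45 0 93.5
```

```text
clock: 9.7
tcp_pos: [483.0, 37.5, 118.7]
ee_rot: [2.153, -2.287, -0.002]
wrist_force: [-0.6, 0.3, 0.2]
grip_width: 0.0
clock 9.7 tcp [483.   37.5 118.7] F [-0.6  0.3  0.2] grip 0.0 z [-1.5e-03  5.0e-04 -1.0e+00] q [ 0.34  0.34 -0.55  1.84  0.21  1.02 -1.93]
x-axis yaw -1.6309730796121038 target yaw 1.5072936512533446
tool-frame err cm [ 0.155 -0.005  1.715] world [ -0.1  -1.5 -17.2]
rotvec in tool [0.0015 0.0004 0.0033] err in target frame [ 0.15 -0.    1.72]
rotvec in tool [-7.0000e-04  2.4000e-03 -3.1383e+00] err in target frame [-0.15  0.    1.72]
```

```bash
python3 -m crank '[{"delta_rot":[0,0,0.003],"travel":[0.12,0,0.4],"fingers":-1},{"delta_rot":[0,0,0],"travel":[0,0,0.4],"fingers":-1},{"delta_rot":[0,0,0],"travel":[0,0,0.3],"fingers":-1},{"delta_rot":[0,0,0],"travel":[0,0,0.3],"fingers":-1},{"delta_rot":[0,0,0],"travel":[0,0,0.2],"fingers":-1},{"delta_rot":[0,0,0],"travel":[0,0,0.1],"fingers":-1},{"delta_rot":[0,0,0],"travel":[0,0,0],"fingers":-1},{"delta_rot":[0,0,0],"travel":[0,0,0],"fingers":-1}]'; python3 -m crank '[{"delta_rot":[0,0,0],"travel":[0,0,0.1],"fingers":-1},{"delta_rot":[0,0,0],"travel":[0,0,0],"fingers":-1}]'
```

```text
clock: 10.5
tcp_pos: [482.6, 35.1, 101.7]
ee_rot: [2.147, -2.291, -0.002]
wrist_force: [-2.3, -0.5, 2.2]
grip_width: -0.002
clock: 10.7
tcp_pos: [482.7, 35.1, 101.6]
ee_rot: [2.147, -2.291, -0.002]
wrist_force: [-2.8, -1.3, 9.0]
grip_width: 0.001
```

Bottomed, as in the off press. I'll retreat upward and then swing to the side to check both views.

```bash
python3 -m crank '[{"delta_rot":[0,0,0],"travel":[0,0,-1],"fingers":-1},{"delta_rot":[0,0,0],"travel":[0,0,-2],"fingers":-1},{"delta_rot":[0,0,0],"travel":[0,0,-3],"fingers":-1},{"delta_rot":[0,0,0],"travel":[0,0,-3],"fingers":-1},{"delta_rot":[0,0,0],"travel":[0,0,-3],"fingers":-1},{"delta_rot":[0,0,0],"travel":[0,0,-2],"fingers":-1},{"delta_rot":[0,0,0],"travel":[1.5,0.6,0],"fingers":-1},{"delta_rot":[0,0,0],"travel":[2.4,1,0],"fingers":-1},{"delta_rot":[0,0,0],"travel":[2.4,1,0],"fingers":-1},{"delta_rot":[0,0,0],"travel":[2.4,1,0],"fingers":-1},{"delta_rot":[0,0,0],"travel":[2.4,1,0],"fingers":-1},{"delta_rot":[0,0,0],"travel":[2.4,1,0],"fingers":-1},{"delta_rot":[0,0,0],"travel":[2.4,1,0],"fingers":-1},{"delta_rot":[0,0,0],"travel":[2.4,1,0],"fingers":-1},{"delta_rot":[0,0,0],"travel":[2.4,1,0],"fingers":-1},{"delta_rot":[0,0,0],"travel":[2.4,1,0],"fingers":-1},{"delta_rot":[0,0,0],"travel":[2.4,1,0],"fingers":-1},{"delta_rot":[0,0,0],"travel":[2.4,1,0],"fingers":-1},{"delta_rot":[0,0,0],"travel":[1.5,0.6,0],"fingers":-1},{"delta_rot":[0,0,0],"travel":[0,0,0],"fingers":-1}]'; python3 -m crank '[{"delta_rot":[0,0,0],"travel":[0,0,0],"fingers":-1},{"delta_rot":[0,0,0],"travel":[0,0,0],"fingers":-1},{"delta_rot":[0,0,0],"travel":[0,0,0],"fingers":-1}]'
python3 - <<'E'
from workcell import vision,monitor
import cv2
for n in("side","top"):
    f=vision.snapshot(n)["frame"][:,:,::-1]
    cv2.imwrite(f"pics/{n}6.png",cv2.resize(f[155:285,190:370],None,fx=4.4,fy=4.4,interpolation=cv2.INTER_CUBIC) if n=="side" else f)
print(monitor.state()["qd"].round(3))
E
```

```text
clock: 12.7
tcp_pos: [341.1, -252.8, 240.9]
ee_rot: [2.141, -2.297, -0.0]
wrist_force: [0.4, -0.5, 0.4]
grip_width: 0.001
clock: 13.0
tcp_pos: [343.1, -249.1, 240.9]
ee_rot: [2.15, -2.289, -0.002]
wrist_force: [-0.8, -0.0, -0.2]
grip_width: -0.002
[ 0.004 -0.     0.007 -0.001  0.001 -0.002  0.002]
```

View pics/side6.png

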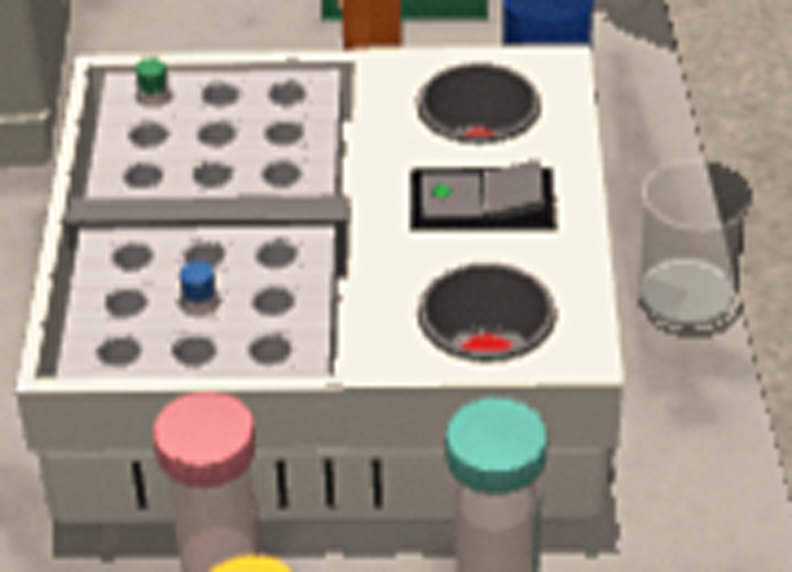

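View pics/top6.png

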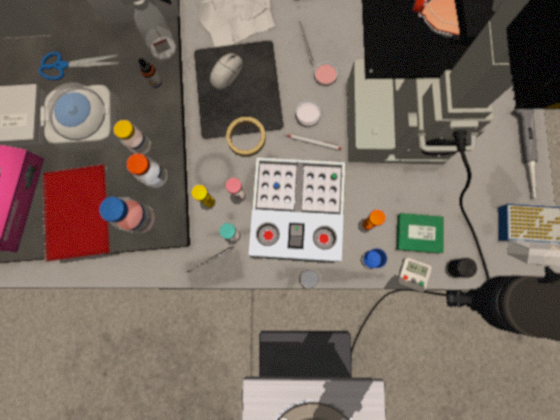

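Side crop: the rear half with the green dot (440,190) is level and the front half (515,185) is raised, so the switch is on. Red in the left well starts at row 334, which is home. In both views the vials, tubes and beaker sit where they started, and the arm is well clear.

```bash
python3 -c "
from workcell import ticket
print(ticket.sign_off())"
```

```text
the job is handed in; nothing more can be done
None
```

I did the job in the order asked and handed it in at about 13 s of the 48 s allowed. The tripped button was in the left well. With the fingers closed, I rocked the switch off by its front half, pressed that button home, and rocked the switch on again by the green-dot half.

**Button:** the fingertip met the stop at about 65 mm above the table, where the button is home. After I withdrew, the red cap appeared at the row predicted for home (334 in the enlarged side picture, up from 318).

**Switch:** both presses ended against the stop at 7 to 9 N. The side pictures show it off after the first press and on at the end.

**Surroundings:** the sound button, vials, tubes and beaker look unmoved in both views. The highest force I read was about 10 N. The arm ended at rest, well clear of everything, with the wrist force near zero.

No check failed or disagreed. The force reading had fallen to about zero just after each snap, so I pressed each one on until the force rose again.

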